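# Slide the ice-chute flap carrier into its notches and lock it

## Task

The ice-dispenser module on the bench is being put back together. With a fingertip, push the cream flap carrier along its rails, away from their open ends, until you feel it drop into its locating notches; then push the steel keeper by its red post all the way round, across the pad on the carrier, and take your hand clear. Do not force or lift the carrier, and leave the loose things on the bench where they are.

Things in the scene. Friction and masses are not known exactly. Their poses are not given: they have to be found in the camera images.
- module: Black ice-dispenser module fixed flat on the bench, 310 mm over its ears (y), x from -125 (open rail ends) to +118 mm. Origin on the bench, z up, +x = the way the carrier slides. Rail ledges at y = +-47 to +-58 mm, 30 mm above the bench, inside cheeks 42 mm high. Floor between the ledges 5 mm high or lower: 94 mm of free width behind the carrier. Nothing but the keeper is above 45 mm.
- notch (a point): Where the carrier's origin lies when seated: module x = 30, y = 0, 24 mm above the bench. Each ledge has two notches, 19 mm long and 6 mm deep, centred 50 mm before and 50 mm beyond this point along x. Lips cover the ledges elsewhere, their undersides 38.5 mm above the bench, 100 mm apart.
- carrier: Loose cream plate, 130 (x) x 88 x 5 mm, about 180 g, with a round black flap on it; origin at the centre of its underside, x as the module's. It rides on four side tabs, 14 mm long, at x = +-50. Origin 30 mm above the bench on the rails, 35 to 75 mm short of the notch point at the start. Pushed slowly (up to 50 mm/s) it drops 6 mm there by its own weight; the notch ends stop it, play 2.5 mm either way.
- carrier_rear (a point): Middle of the flat rear wall's rear face, the face to push, 65 mm behind the carrier's origin and at its height. The wall is 80 mm wide, from 10 mm below this point to 12 mm above.
- carrier_front (a point): Middle of the carrier's front edge, at the height of its underside.
- pad (a point): Top centre of the cream pad on the carrier (18 x 24 mm), at carrier x = -30, y = -28, 17.5 mm above the carrier's underside. The closed keeper lies 2 mm over it when the carrier is seated; if it has not dropped, the pad blocks the keeper.
- keeper (a joint): Angle (rad) of the steel keeper arm about its upright pivot. 0: open, pointing along module +x beside the right-hand (-y) rail. Grows anticlockwise seen from above to 1.57, its stop: pointing along module +y across the pad. Arm 15 mm wide, underside 43.5 mm above the bench. Light friction (about 0.7 N at the post); stays where left; starts between 0 and 0.25.
- keeper_post (a point): Middle of the red finger post on the keeper, 12 mm in diameter, standing from 46.5 to 67.5 mm above the bench, 46 mm from the pivot axis; this point is 57 mm above the bench.
- keeper_pivot (a point): The keeper's pivot axis, at module x = 0, y = -72.5 mm.
- multimeter: Yellow multimeter lying on the bench, 150 x 75 x 34 mm, loose; to be left alone. Origin at the centre of its underside, x along its length.
- solenoid: Loose copper solenoid in a steel frame, 46 x 34 x 32 mm with a plunger to its +x; to be left alone. Origin at the centre of its underside.
- screwdriver: Loose red-handled screwdriver lying along its own x, 200 mm long, 26 mm thick; to be left alone. Origin under the middle of its length.
- dish: Small loose steel dish for screws, 72 mm across, 28 mm high; to be left alone. Origin at the centre of its underside.
Mind the look-alikes: they are no part of the job. There is more than one size of the carrier; the one meant has the size given above.

How it is judged:
On the way, in this order (a step that is already met when the one before it is completed fails the run):
1. the carrier has slid home and dropped into its notches, front and rear (z of each of carrier_rear, carrier_front in the frame of module below 0.026 m), for 0.2 s.
2. the keeper is swung across the carrier's pad (value of joint keeper above 1.4 rad), for 0.1 s.
At the end, for the whole second after the job is handed in: The carrier lies at rest in its notches, front and rear edge both within 2 mm of fully down (6 mm below the rails) and within 5 mm of the notch position along the rails, and the keeper stands within 0.17 rad (10 degrees) of its closed stop (all of step 1 and x of carrier in the frame of module between 0.025 and 0.035 m and linear speed of carrier below 0.01 m/s and value of joint keeper above 1.4 rad); the robot touches nothing.
It fails at once if the carrier is lifted off its rails (either end more than 8 mm above riding height) (z of any of carrier_rear, carrier_front in the frame of module above 0.038 m).
It fails at once if the carrier is forced (more than 60 N from the hand) (contact force between any of the fingers, the arm and carrier above 60 N).
It fails at once if a loose thing on the bench is moved by more than 15 mm (distance of any of multimeter, solenoid, screwdriver, dish from where it was at the start of the episode above 0.015 m).
It also fails if it takes over 54 s, if anything falls off the work surface, if the arm or the gripper's body presses on something with over 40 N, if the wrist force passes 120 N, or if a joint passes its speed limit or range.

## Robot

A 7-joint arm with a two-finger parallel gripper is mounted at the origin on the work surface. World frame = base frame: x ahead of the robot, y to its left, z up, the work surface at z = 0. Lengths are in m, angles in rad, forces in N, time in s.
With the tool pointing down it reaches from about 0.375 to 0.925 m from the base axis. Payload 3.1 kg.
Tool frame: the origin (TCP) lies between the finger pads; the fingertips stand 11 mm ahead of it and the grasp point (between the pads) lies 8 mm behind it; z points along the fingers, y is the line along which they close (so a half turn about z gives the same grasp; the last joint's range is limited). The gripper opens to 85 mm and grips with 20 to 120 N. Pads are 22 mm wide; open, the fingers measure 114 mm over their backs; the gripper's body (76 mm by 85 mm) begins 54 mm behind the grasp point. The pads swing forward as they close: fully open they stand 13 mm farther back than shut.
Start: joints at [1.038, 0.383, 0.044, 1.598, -0.018, 1.161, -0.05], TCP at [0.274, -0.59, 0.242] pointing down, gripper open.
Joint ranges: [-2.61, 2.61], [-0.41, 2.15], [-1.48, 1.57], [0, 2.5], [-1.57, 4.71], [0.05, 1.97], [-2.85, 2.85]. Speed limits (rad/s): [2.79, 2.79, 3.14, 3.14, 3.14, 3.14, 3.14].

## Interface

Orientations are given as a unit quaternion [x, y, z, w].
In Python, from workcell import telemetry, viewer, order gives the robot as it stands. The module is installed in compiled form; this text tells all that it offers.
- The arm moves only by the shell command python3 -m handwheel 'ROWS' [FORCE]. ROWS is JSON, a list of rows, each an object with "slide": the shift along the tool's x, y, z in mm, a list of three; "spin": the turn about the tool's z in rad; "hand": the opening, from 0 (shut) to 1 (fully open). In form: [{"slide": [x, y, z], "spin": spin, "hand": hand}, ...]. A call has 1 to 5 rows; each row shifts and turns the commanded pose from where the row before left it, along the tool's axes as they then stand; what a row does not reach is not made up. A row lasts 1/8 s, in which the tool goes at most 62.5 mm and 10.7 degrees, less where a joint would pass 70% of its speed; a pose out of reach is approached as far as the arm can. A call is refused whole if a number of a shift passes 62.5 or a number of a turn 0.188, either way. A call with a gripper value outside its range is refused whole. The fingers move at their own pace and stop on an object; FORCE is the grip in N (left out, the last holds). Time passes only in rows, so rows that do not move let the fingers close. It gives the time, the measured TCP pose, the force, the opening and the grip force at its end, in the units of the state.
- telemetry.get_state(): the state, without advancing time (a new reading comes with each control period).
- viewer.grab_frame(name): name is "scene" or "top" or "wrist"; returns a dict with "color" (384x512x3 uint8, red, green, blue), "fovy" (degrees; the focal length in pixels is half the picture's height over the tangent of half this angle, whatever the lens; pixels are square), "cx", "cy" (the principal point, pixels), "world_from_camera" (4x4, takes a point from camera to world coordinates); the wrist camera has in their place "mount" (4x4, takes a point from camera to tool coordinates, whose origin is the TCP and whose axes are the flange's). Camera axes: x right, y down, z forward; pixel columns grow to the right and rows downward; lengths in m; the calibration is good to about 2 mm. The wrist camera is an equidistant fisheye: a pixel r from the principal point sees the ray r / f radians off the axis. A picture is of the moment at which its call begins: read the wrist's pose just before it. There is no depth.
- order.close_job(): hands the job in; it is judged then, once.
Trained networks look in a picture, given as the dict that the camera call returned (one of the last four; its "shot" number tells which), for a name from the list of things; names that differ only in an ending like _2 or _b are one class to them, and where a whole thing is asked for, a point or a joint stands for the part that bears it (a point fixed in the world has none). Each returns a list of dicts, best first, with "confidence" (0 to 1); they miss things now and then, are a little off and sometimes report something else, mostly with a low value. They report only what shows in the picture. A call takes as long as a camera call. They do not tell look-alikes from the thing itself.
- viewer.find_in(name, picture): "at" ([x, y, z] in m, in the coordinates of the camera as it stood for that picture, good to about 4 mm: the middle of the surface that is visible of it).
- viewer.pinpoint(name, picture): "at" ([x, y, z] in m, in the coordinates of the camera as it stood for that picture, good to about 4 mm: a listed point, or the origin of a listed thing).
The state is a dict: "clock": time; "qpos": joint angles; "joint_vel": joint speeds; "joint_torque": joint torques, N m; "tool_pos": TCP position; "orientation": TCP orientation; "force": force on the tool from outside, world axes, zero at the start; "ft_torque": the same for the moment, N m; "finger_gap": finger opening in m; "grip_force": force on a finger pad.
Only numpy, scipy, OpenCV 4.12 (cv2) and the standard library are available. Lean on these libraries where they do the work, as an engineer would, in place of code of your own. Each camera call takes 0.05 s, during which the arm holds its last target. There are 200 camera calls.

## Working session

There is one attempt and no reset: what is moved stays moved. The work goes in short steps, Python scripts to look and compute and a shell command to move; the robot and the scene stay as the last step left them, time stands still between calls to the robot, and variables do not carry over. Pictures are saved under pics/ and viewed, at most 10 in all, crops included, and the job is handed in when it is done.

```bash
mkdir -p pics; cat > h.py <<'E'
import numpy as np,cv2
from workcell import telemetry,viewer,order
from scipy.spatial.transform import Rotation as R
def world(f,p): 
    M=np.array(f["world_from_camera"]); return M[:3,:3]@np.array(p)+M[:3,3]
def proj(f,P):
    M=np.linalg.inv(np.array(f["world_from_camera"])); p=M[:3,:3]@np.array(P)+M[:3,3]
    F=f["color"].shape[0]/2/np.tan(np.radians(f["fovy"])/2); return np.array([f["cx"]+F*p[0]/p[2],f["cy"]+F*p[1]/p[2]])
def ray(f,u,v,z):
    M=np.array(f["world_from_camera"]);F=f["color"].shape[0]/2/np.tan(np.radians(f["fovy"])/2)
    d=M[:3,:3]@np.array([(u-f["cx"])/F,(v-f["cy"])/F,1]); o=M[:3,3]; return o+d*(z-o[2])/d[2]
def save(f,n): cv2.imwrite("pics/"+n,f["color"][:,:,::-1])
E
python3 - <<'E'
from h import *
s=telemetry.get_state(); print(s)
fs={n:viewer.grab_frame(n) for n in("top","scene")}
save(fs["top"],"top.png");save(fs["scene"],"scene.png")
for n,f in fs.items():
  for k in["module","notch","carrier","carrier_rear","carrier_front","pad","keeper_post","keeper_pivot","multimeter","solenoid","screwdriver","dish"]:
    for d in viewer.pinpoint(k,f)[:4]: 
      w=world(f,d["at"]);print(n,k,round(d["confidence"],2),w.round(3),proj(f,w).round())
E
```

```text
{'clock': 0.0, 'qpos': array([ 1.03819729,  0.38383388,  0.04384275,  1.59961327, -0.01789828,
        1.16120171, -0.04987762]), 'joint_vel': array([ 0.00243062,  0.00044983, -0.00076515, -0.00042828, -0.00032392,
       -0.00147996,  0.0015525 ]), 'joint_torque': array([ 1.99555284e-04, -4.33470690e+01,  1.02460340e+00, -2.49515766e+01,
        1.05946400e-02,  1.13262021e-02, -9.23125128e-06]), 'tool_pos': array([ 0.27339443, -0.58867875,  0.24086979]), 'orientation': array([ 9.76450643e-01,  2.15736802e-01, -3.59044752e-04, -1.28249905e-03]), 'force': array([ 0.63441948,  0.10656569, -0.06134607]), 'ft_torque': array([ 0.03620535,  0.00711567, -0.03862498]), 'grip_force': 0.0, 'finger_gap': 0.08550619986690042}
top carrier 0.9 [0.775 0.004 0.005] [256. 111.]
top carrier 0.88 [ 0.541 -0.056  0.032] [281. 202.]
top carrier 0.87 [0.343 0.009 0.009] [254. 283.]
top carrier_rear 0.82 [ 0.475 -0.06   0.031] [282. 229.]
top carrier_rear 0.68 [0.308 0.035 0.008] [243. 297.]
top carrier_rear 0.55 [ 0.74  -0.014  0.005] [263. 124.]
top carrier_front 0.97 [ 0.603 -0.055  0.03 ] [280. 177.]

[... 1142 characters left out ...]
nt 0.75 [ 0.383 -0.014  0.007] [200. 178.]
scene pad 0.66 [0.317 0.004 0.019] [184. 157.]
scene pad 0.61 [ 0.768 -0.018  0.021] [336. 266.]
scene pad 0.58 [ 0.511 -0.081  0.05 ] [223. 217.]
scene keeper_post 0.71 [ 0.618 -0.121  0.056] [251. 257.]
scene keeper_post 0.25 [ 0.596 -0.054  0.019] [261. 236.]
scene keeper_pivot 0.87 [ 0.568 -0.131  0.047] [229. 249.]
scene keeper_pivot 0.51 [ 0.66  -0.228 -0.001] [236. 318.]
scene keeper_pivot 0.47 [ 0.538 -0.053  0.03 ] [241. 219.]
scene multimeter 0.81 [ 0.455  0.188 -0.   ] [273. 140.]
scene solenoid 0.85 [ 0.663 -0.228 -0.003] [238. 319.]
scene screwdriver 0.78 [ 0.492 -0.304  0.001] [151. 299.]
scene dish 0.56 [0.657 0.117 0.002] [325. 200.]
```

View pics/top.png

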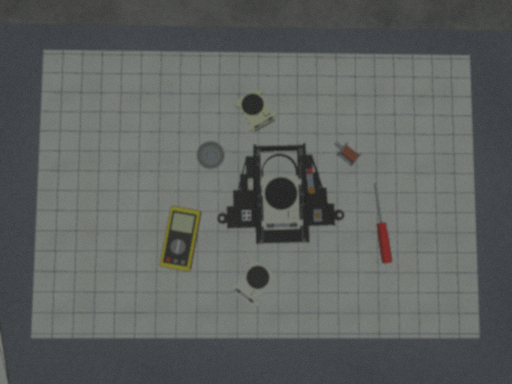

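View pics/scene.png

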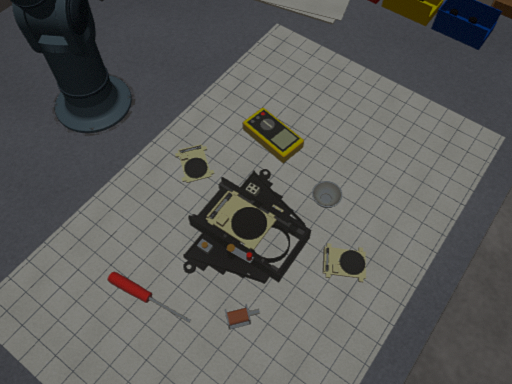

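The top picture shows three cream carriers: (256,111) and (254,283) lie loose on the mat and look small, while (281,202) sits in the black module's rails. That one should be the 130 x 88 mm carrier. The keeper's red post is at about (308,172). I'll check this in one metric crop, rectified at z = 42 mm.

```bash
python3 - <<'E'
from h import *
f=viewer.grab_frame("top")
# rectified: 2.5px/mm ; image up=+x, left=+y ; x .42...72  y .06..-.18
S=2000
def px(x,y): return [(0.08-y)*S,(0.71-x)*S]
W=[(.42,.06),(.42,-.18),(.7,-.18),(.7,.06)]
A=np.float32([proj(f,[x,y,.042]) for x,y in W]);B=np.float32([px(*w) for w in W])
im=cv2.warpPerspective(f["color"],cv2.getPerspectiveTransform(A,B),(560,600),flags=cv2.INTER_CUBIC)
im=cv2.convertScaleAbs(im,alpha=1.6)
for k in range(42,72,2):
  y=int((.71-k/100)*S); cv2.line(im,(0,y),(8 if k%10 else 25,y),(255,0,0),1)
for k in range(-18,8,2):
  x=int((.08-k/100)*S); cv2.line(im,(x,0),(x,8 if k%10 else 25),(255,0,0),1)
cv2.imwrite("pics/rect.png",im[:,:,::-1])
for n in("top","scene"):
 for i in range(3):
  f=viewer.grab_frame(n)
  for k in["module","notch","carrier","carrier_rear","carrier_front","pad","keeper_post","keeper_pivot"]:
    for d in viewer.pinpoint(k,f): 
      w=world(f,d["at"])
      if abs(w[0]-.55)<.13 and d["confidence"]>.5: print(n,k,round(d["confidence"],2),w.round(3))
E
```

```text
top carrier 0.88 [ 0.544 -0.056  0.032]
top carrier_rear 0.83 [ 0.475 -0.058  0.03 ]
top carrier_front 0.74 [ 0.601 -0.056  0.029]
top pad 0.57 [ 0.513 -0.085  0.045]
top carrier 0.72 [ 0.541 -0.057  0.031]
top carrier_rear 0.78 [ 0.475 -0.059  0.034]
top carrier_front 0.61 [ 0.602 -0.058  0.031]
top pad 0.65 [ 0.513 -0.08   0.048]
top keeper_post 0.64 [ 0.611 -0.118  0.054]
top keeper_pivot 0.62 [ 0.569 -0.13   0.042]
top carrier 0.83 [ 0.541 -0.051  0.031]
top carrier 0.71 [ 0.478 -0.061  0.031]
top carrier_rear 0.61 [ 0.476 -0.061  0.032]
top carrier_front 0.66 [ 0.603 -0.057  0.028]
top pad 0.85 [ 0.513 -0.083  0.043]
top keeper_post 0.63 [ 0.612 -0.119  0.051]
top keeper_pivot 0.81 [ 0.571 -0.132  0.041]
scene module 0.8 [ 0.561 -0.057  0.007]
scene notch 0.91 [ 0.595 -0.053  0.02 ]
scene carrier 0.64 [ 0.536 -0.052  0.03 ]
scene carrier_rear 0.76 [ 0.478 -0.054  0.028]
scene carrier_front 0.64 [ 0.602 -0.053  0.03 ]
scene pad 0.75 [ 0.512 -0.084  0.05 ]
scene keeper_pivot 0.67 [ 0.568 -0.128  0.048]
scene module 0.84 [ 0.564 -0.057  0.004]
scene notch 0.98 [ 0.596 -0.054  0.021]
scene carrier 0.89 [ 0.538 -0.052  0.032]
scene carrier_rear 0.97 [ 0.48  -0.055  0.025]
scene carrier_front 0.59 [ 0.603 -0.057  0.03 ]
scene pad 0.59 [ 0.455  0.191 -0.001]
scene pad 0.56 [ 0.512 -0.083  0.05 ]
scene keeper_post 0.73 [ 0.62  -0.119  0.056]
scene keeper_post 0.65 [ 0.512 -0.087  0.048]
scene keeper_pivot 0.77 [ 0.566 -0.13   0.05 ]
scene module 0.96 [ 0.566 -0.058  0.003]
scene notch 0.74 [ 0.596 -0.051  0.024]
scene carrier 0.88 [ 0.537 -0.053  0.03 ]
scene carrier_rear 0.97 [ 0.478 -0.05   0.03 ]
scene carrier_front 0.74 [ 0.603 -0.055  0.03 ]
scene pad 0.74 [ 0.511 -0.082  0.049]
scene keeper_post 0.73 [ 0.617 -0.123  0.053]
scene keeper_pivot 0.96 [ 0.568 -0.127  0.048]
```

View pics/rect.png

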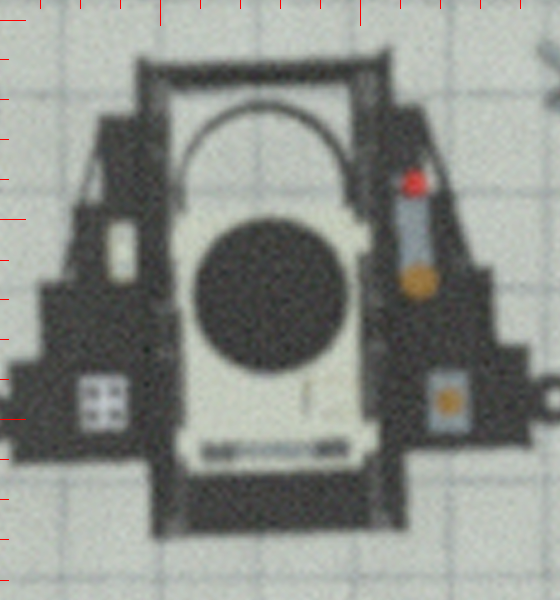

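Checked: the carrier in the rails is the right one, about 130 mm long from (275,470) to about (270,205). The loose ones are smaller. Module yaw is about +0.032 rad, and its origin is about (0.566, -0.0565). The carrier rear is at about (0.476, -0.058), with about 57 mm to go. I'll spin to line up, shut the hand and travel.

```bash
python3 -m handwheel '[{"slide":[0,0,0],"spin":0.134,"hand":0},{"slide":[0,0,0],"spin":0.134,"hand":0},{"slide":[0,0,0],"spin":0.135,"hand":0},{"slide":[19,-52,0],"spin":0,"hand":0},{"slide":[19,-52,0],"spin":0,"hand":0}]'
python3 -m handwheel '[{"slide":[19,-52,0],"spin":0,"hand":0},{"slide":[19,-52,0],"spin":0,"hand":0},{"slide":[19,-52,0],"spin":0,"hand":0},{"slide":[19,-52,0],"spin":0,"hand":0},{"slide":[19,-52,0],"spin":0,"hand":0}]'
python3 -m handwheel '[{"slide":[19,-52,0],"spin":0,"hand":0},{"slide":[19,-52,0],"spin":0,"hand":0},{"slide":[0,0,0],"spin":0,"hand":0},{"slide":[0,0,0],"spin":0,"hand":0}]'
cat >> h.py <<'E'
O=np.array([.566,-.0565]);YAW=.032
def go(P,off=0.):
    s=telemetry.get_state(); q=R.from_quat(s["orientation"]); print("t",round(s["clock"],2),"tcp",s["tool_pos"].round(4),"F",s["force"].round(1),"xaxis yaw",round(np.arctan2(*q.as_matrix()[[1,0],0]),4))
    print("slide mm",(q.inv().apply(np.array(P)-s["tool_pos"])*1000).round(1))
E
python3 -c "
from h import *
go([.445,-.0605,.1])"
```

```text
clock: 4.68
tool_pos: [0.3086, -0.4837, 0.2422]
orientation: [1.0, 0.015, 0.0, 0.0]
force: [1.1, -0.1, 0.2]
finger_gap: 0.0002
grip_force: 0.0
clock: 5.3
tool_pos: [0.3957, -0.2198, 0.2427]
orientation: [1.0, 0.016, 0.001, 0.0]
force: [1.0, 0.0, 0.8]
finger_gap: 0.0
grip_force: 0.0
clock: 5.8
tool_pos: [0.4297, -0.1168, 0.2424]
orientation: [1.0, 0.016, 0.0, 0.0]
force: [-0.1, -0.1, -0.1]
finger_gap: 0.0002
grip_force: 0.0
t 5.8 tcp [ 0.4297 -0.1168  0.2424] F [-0.1 -0.1 -0.1] xaxis yaw 0.0321
slide mm [ 17.1 -55.9 142.4]
```

```bash
python3 -m handwheel '[{"slide":[8,-28,40],"spin":0,"hand":0},{"slide":[8,-28,40],"spin":0,"hand":0},{"slide":[0,0,45],"spin":0,"hand":0},{"slide":[0,0,40],"spin":0,"hand":0},{"slide":[0,0,40],"spin":0,"hand":0}]'
python3 -m handwheel '[{"slide":[0,0,7],"spin":0,"hand":0},{"slide":[0,0,0],"spin":0,"hand":0}]'
python3 -c "
from h import *
go([.463,-.0585,.029])
f=viewer.grab_frame('scene');c=f['color'][120:300,160:340];cv2.imwrite('pics/s2.png',cv2.resize(c[:,:,::-1],None,fx=3.2,fy=3.2,interpolation=2))"
```

```text
clock: 6.42
tool_pos: [0.444, -0.0624, 0.036]
orientation: [1.0, 0.014, 0.0, 0.001]
force: [0.5, -0.2, 0.1]
finger_gap: 0.0001
grip_force: 0.0
clock: 6.68
tool_pos: [0.4441, -0.0611, 0.0305]
orientation: [1.0, 0.015, -0.0, 0.0]
force: [-0.0, -0.3, 0.5]
finger_gap: 0.0001
grip_force: 0.0
t 6.67 tcp [ 0.4441 -0.0611  0.0305] F [-0.  -0.3  0.5] xaxis yaw 0.0296
slide mm [18.9 -2.   1.5]
```

View pics/s2.png

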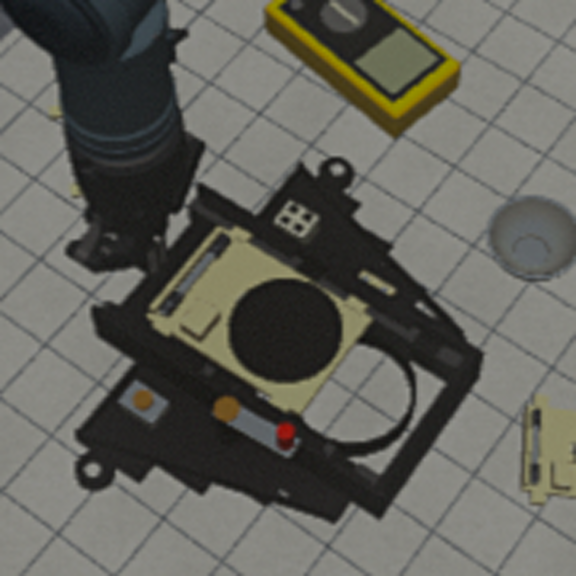

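The fingertip stands in the channel behind the carrier, about crop (150,265), and nothing is touching. Start the slow push.

```bash
python3 -m handwheel '[{"slide":[4,0,1],"spin":0,"hand":0},{"slide":[4,-1,1],"spin":0,"hand":0},{"slide":[4,0,0],"spin":0,"hand":0},{"slide":[4,0,0],"spin":0,"hand":0},{"slide":[4,0,0],"spin":0,"hand":0}]'
python3 -m handwheel '[{"slide":[4,0,0],"spin":0,"hand":0},{"slide":[4,0,0],"spin":0,"hand":0},{"slide":[4,0,0],"spin":0,"hand":0},{"slide":[4,0,0],"spin":0,"hand":0},{"slide":[4,0,0],"spin":0,"hand":0}]'
python3 -m handwheel '[{"slide":[4,0,0],"spin":0,"hand":0},{"slide":[4,0,0],"spin":0,"hand":0},{"slide":[4,0,0],"spin":0,"hand":0},{"slide":[4,0,0],"spin":0,"hand":0},{"slide":[4,0,0],"spin":0,"hand":0}]'
python3 -c "
from h import *
go([.520,-.058,.029])
for n in ('top','scene'):
  f=viewer.grab_frame(n)
  for k in ['carrier','carrier_rear','carrier_front','pad']:
    for d in viewer.pinpoint(k,f):
      w=world(f,d['at'])
      if abs(w[0]-.57)<.11 and d['confidence']>.5: print(n,k,round(d['confidence'],2),w.round(3))"
```

```text
clock: 7.35
tool_pos: [0.4644, -0.0581, 0.0283]
orientation: [1.0, 0.016, 0.0, -0.0]
force: [-0.2, -0.4, 0.1]
finger_gap: 0.0001
grip_force: 0.0
clock: 7.98
tool_pos: [0.4845, -0.0575, 0.0282]
orientation: [1.0, 0.016, 0.0, -0.0]
force: [-1.1, -0.5, -1.1]
finger_gap: 0.0001
grip_force: 0.5
clock: 8.6
tool_pos: [0.5042, -0.0569, 0.0283]
orientation: [1.0, 0.016, -0.0, -0.0]
force: [-1.7, 0.1, -0.4]
finger_gap: -0.0001
grip_force: 0.5
t 8.6 tcp [ 0.5042 -0.0569  0.0283] F [-1.7  0.1 -0.4] xaxis yaw 0.0318
slide mm [15.7  1.6 -0.7]
top carrier 0.61 [ 0.582 -0.056  0.031]
top carrier_rear 0.82 [ 0.515 -0.058  0.03 ]
top carrier_front 0.79 [ 0.64  -0.055  0.03 ]
top pad 0.69 [ 0.552 -0.081  0.046]
top pad 0.63 [ 0.659  0.118 -0.003]
scene carrier 0.77 [ 0.579 -0.048  0.031]
scene carrier_rear 0.93 [ 0.515 -0.05   0.031]
scene carrier_front 0.98 [ 0.645 -0.054  0.031]
scene pad 0.88 [ 0.553 -0.08   0.051]
```

```bash
python3 -m handwheel '[{"slide":[3,0,0],"spin":0,"hand":0},{"slide":[3,0,0],"spin":0,"hand":0},{"slide":[3,0,0],"spin":0,"hand":0},{"slide":[3,0,0],"spin":0,"hand":0}]'
python3 -m handwheel '[{"slide":[2,0,0],"spin":0,"hand":0}]'
python3 -m handwheel '[{"slide":[2,0,0],"spin":0,"hand":0}]'
python3 -c "
from h import *
go([.520,-.058,.029])
for n in ('top','scene'):
  f=viewer.grab_frame(n)
  for k in ['carrier','carrier_rear','carrier_front','pad']:
    for d in viewer.pinpoint(k,f):
      w=world(f,d['at'])
      if abs(w[0]-.57)<.11 and d['confidence']>.5: print(n,k,round(d['confidence'],2),w.round(3))"
```

```text
clock: 9.6
tool_pos: [0.5164, -0.0565, 0.0281]
orientation: [1.0, 0.016, 0.0, -0.0]
force: [-0.6, 0.4, -0.7]
finger_gap: -0.0002
grip_force: 0.5
clock: 9.72
tool_pos: [0.5185, -0.0564, 0.0282]
orientation: [1.0, 0.016, 0.0, -0.0]
force: [-0.9, -0.1, -0.9]
finger_gap: -0.0
grip_force: 0.5
clock: 9.85
tool_pos: [0.5204, -0.0564, 0.0283]
orientation: [1.0, 0.016, 0.0, -0.0]
force: [-0.6, -0.3, 0.3]
finger_gap: 0.0004
grip_force: 0.8
t 9.85 tcp [ 0.5204 -0.0564  0.0283] F [-0.6 -0.3  0.3] xaxis yaw 0.0318
slide mm [-0.4  1.6 -0.7]
top carrier 0.9 [ 0.596 -0.053  0.025]
top carrier_rear 0.85 [ 0.534 -0.057  0.027]
top carrier_front 0.78 [ 0.658 -0.057  0.021]
top pad 0.95 [ 0.566 -0.08   0.04 ]
scene carrier 0.93 [ 0.596 -0.049  0.026]
scene carrier_rear 0.71 [ 0.53  -0.053  0.023]
scene carrier_front 0.78 [ 0.66  -0.052  0.024]
scene pad 0.92 [ 0.568 -0.083  0.045]
```

The heights fell by about 6 mm, so it seems to have dropped. I'll confirm by feel with small pushes.

```bash
for i in 1 ; do python3 -m handwheel '[{"slide":[1.5,0,0],"spin":0,"hand":0},{"slide":[0,0,0],"spin":0,"hand":0}]'|grep -E "tool|force"; done
python3 -m handwheel '[{"slide":[1,0,0],"spin":0,"hand":0},{"slide":[0,0,0],"spin":0,"hand":0}]'|grep -E "tool|force"
python3 -c "
from h import *
for n in ('top','scene'):
  f=viewer.grab_frame(n)
  for k in ['carrier','carrier_rear','carrier_front','pad']:
    for d in viewer.pinpoint(k,f)[:2]:
      w=world(f,d['at'])
      if abs(w[0]-.57)<.11 and d['confidence']>.5: print(n,k,round(d['confidence'],2),w.round(3))"
```

```text
tool_pos: [0.5206, -0.0564, 0.0281]
force: [-3.6, -0.7, 2.0]
grip_force: 1.1
tool_pos: [0.5226, -0.0563, 0.0281]
force: [-0.6, -0.3, -0.3]
grip_force: 0.5
top carrier 0.77 [ 0.601 -0.052  0.029]
top carrier_rear 0.81 [ 0.533 -0.055  0.023]
top pad 0.94 [ 0.573 -0.08   0.041]
scene carrier 0.9 [ 0.596 -0.048  0.024]
scene carrier_rear 0.65 [ 0.534 -0.051  0.023]
scene carrier_front 0.62 [ 0.661 -0.055  0.024]
scene pad 0.93 [ 0.568 -0.079  0.043]
```

```bash
python3 -m handwheel '[{"slide":[1,0,0],"spin":0,"hand":0},{"slide":[0,0,0],"spin":0,"hand":0}]'|grep -E "tool|force"
python3 -m handwheel '[{"slide":[1,0,0],"spin":0,"hand":0},{"slide":[0,0,0],"spin":0,"hand":0}]'|grep -E "tool|force"
```

```text
tool_pos: [0.5228, -0.0563, 0.0283]
force: [-4.1, 0.9, 2.8]
grip_force: 1.7
tool_pos: [0.5238, -0.0564, 0.0282]
force: [-4.6, -0.1, 3.2]
grip_force: 2.1
```

It now meets a firm stop at about 4.6 N with the heights still down, so it is seated. Back off, lift, and go above the start point beside the post.

```bash
python3 -m handwheel '[{"slide":[-8,0,0],"spin":0,"hand":0},{"slide":[-8,0,0],"spin":0,"hand":0},{"slide":[0,0,-40],"spin":0,"hand":0},{"slide":[0,0,-50],"spin":0,"hand":0},{"slide":[0,0,0],"spin":0,"hand":0}]'
cat >> h.py <<'E'
def piv(x,y): # module mm relative to pivot -> world xy
    c,s=np.cos(YAW),np.sin(YAW); M=np.array([[c,-s],[s,c]]); return O+M@(np.array([x,y-72.5])/1000)
E
python3 -c "
from h import *
go([*piv(37,-35),.12])
q=telemetry.get_state()['qpos'];print(q.round(2))
for n in ('top','scene'):
  f=viewer.grab_frame(n)
  if n=='top': cv2.imwrite('pics/t3.png',cv2.resize(f['color'][120:280,180:380,::-1],None,fx=4,fy=3.75,interpolation=2))
  for k in ['carrier','carrier_rear','carrier_front','pad','keeper_post','keeper_pivot']:
    for d in viewer.pinpoint(k,f)[:2]:
      w=world(f,d['at'])
      if abs(w[0]-.57)<.11 and d['confidence']>.5: print(n,k,round(d['confidence'],2),w.round(3))"
```

```text
clock: 12.48
tool_pos: [0.5128, -0.057, 0.1228]
orientation: [1.0, 0.016, 0.006, 0.001]
force: [-0.2, -0.1, -0.8]
finger_gap: 0.0001
grip_force: 0.0
t 12.47 tcp [ 0.5128 -0.057   0.1228] F [-0.2 -0.1 -0.8] xaxis yaw 0.0317
slide mm [ 90.2 108.7   4. ]
[ 0.33  0.3  -0.34  2.01  0.13  0.84 -1.62]
top carrier 0.75 [ 0.601 -0.054  0.025]
top carrier_rear 0.88 [ 0.533 -0.058  0.025]
top carrier_front 0.78 [ 0.662 -0.053  0.024]
top pad 0.59 [ 0.575 -0.081  0.042]
top keeper_pivot 0.82 [ 0.57  -0.13   0.039]
scene carrier 0.59 [ 0.597 -0.051  0.025]
scene carrier_rear 0.74 [ 0.533 -0.05   0.024]
scene keeper_post 0.55 [ 0.616 -0.122  0.056]
scene keeper_pivot 0.79 [ 0.565 -0.13   0.047]
```

Seated: every z is about 0.024 to 0.025. On to the keeper: over the start point, then down to TCP z of about 0.063.

```bash
python3 -m handwheel '[{"slide":[30,36,0],"spin":0,"hand":0},{"slide":[30,36,0],"spin":0,"hand":0},{"slide":[30,36,0],"spin":0,"hand":0},{"slide":[0,0,25],"spin":0,"hand":0},{"slide":[0,0,0],"spin":0,"hand":0}]'
python3 -m handwheel '[{"slide":[0,0,30],"spin":0,"hand":0},{"slide":[0,0,0],"spin":0,"hand":0},{"slide":[0,0,0],"spin":0,"hand":0}]'
python3 -c "
from h import *
go([*piv(37,-35),.063])"
```

```text
clock: 13.8
tool_pos: [0.5998, -0.1619, 0.0908]
orientation: [1.0, 0.015, -0.003, -0.001]
force: [0.3, 0.4, -1.0]
finger_gap: -0.0002
grip_force: 0.0
clock: 14.18
tool_pos: [0.6023, -0.1613, 0.0644]
orientation: [1.0, 0.016, 0.0, -0.0]
force: [0.5, -0.7, 0.1]
finger_gap: -0.0004
grip_force: 0.0
t 14.18 tcp [ 0.6023 -0.1613  0.0644] F [ 0.5 -0.7  0.1] xaxis yaw 0.0328
slide mm [4.1 1.6 1.4]
```

```bash
python3 -m handwheel '[{"slide":[4,-8,1],"spin":0,"hand":0},{"slide":[0,-6,0],"spin":0,"hand":0},{"slide":[0,-6,0],"spin":0,"hand":0},{"slide":[0,-6,0],"spin":0,"hand":0},{"slide":[0,-6,0],"spin":0,"hand":0}]'
python3 -m handwheel '[{"slide":[0,-6,0],"spin":0,"hand":0},{"slide":[0,-6,0],"spin":0,"hand":0},{"slide":[0,-5,0],"spin":0,"hand":0},{"slide":[0,0,0],"spin":0,"hand":0}]'
python3 -c "
from h import *
go([*piv(37,15.5),.063])
for n in ('top','scene'):
  f=viewer.grab_frame(n)
  if n=='scene': cv2.imwrite('pics/s4.png',cv2.resize(f['color'][150:310,170:350,::-1],None,fx=3.5,fy=3.5,interpolation=2))
  for k in ['carrier','pad','keeper_post','keeper_pivot']:
    for d in viewer.pinpoint(k,f)[:2]:
      w=world(f,d['at'])
      if abs(w[0]-.57)<.11 and d['confidence']>.4: print(n,k,round(d['confidence'],2),w.round(3))"
```

```text
clock: 14.8
tool_pos: [0.6043, -0.1302, 0.0624]
orientation: [1.0, 0.016, -0.001, 0.0]
force: [-2.2, -1.2, 2.3]
finger_gap: 0.0001
grip_force: 1.2
clock: 15.3
tool_pos: [0.6033, -0.1129, 0.0616]
orientation: [1.0, 0.016, -0.001, 0.0]
force: [-1.9, -2.9, -1.0]
finger_gap: -0.0
grip_force: 1.3
t 15.3 tcp [ 0.6033 -0.1129  0.0616] F [-1.9 -2.9 -1. ] xaxis yaw 0.0319
slide mm [ 1.5 -0.6 -1.4]
top keeper_post 0.54 [ 0.597 -0.091  0.056]
top keeper_pivot 0.72 [ 0.573 -0.134  0.043]
scene carrier 0.65 [ 0.598 -0.052  0.024]
scene keeper_pivot 0.56 [ 0.568 -0.129  0.048]
scene keeper_pivot 0.52 [ 0.664 -0.051  0.023]
```

View pics/s4.png

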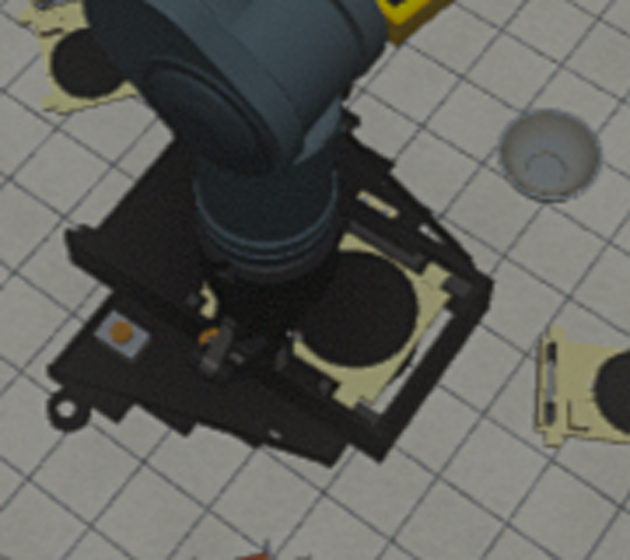

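The keeper is at about 0.9 rad (post at about (0.597, -0.091)), and the hand hides it in the picture. Move the finger round to the post's +x side and push toward -x.

```bash
python3 -m handwheel '[{"slide":[0,10,-1],"spin":0,"hand":0},{"slide":[13,0,0],"spin":0,"hand":0},{"slide":[13,0,0],"spin":0,"hand":0},{"slide":[0,-19,0],"spin":0,"hand":0},{"slide":[0,-19,0],"spin":0,"hand":0}]'
python3 -m handwheel '[{"slide":[0,0,0],"spin":0,"hand":0}]'
python3 -c "
from h import *
go([*piv(17,43),.063])"
```

```text
clock: 16.42
tool_pos: [0.6294, -0.0812, 0.0631]
orientation: [1.0, 0.017, -0.0, -0.001]
force: [-0.2, 0.4, -0.2]
finger_gap: 0.0001
grip_force: 0.0
clock: 16.55
tool_pos: [0.629, -0.0785, 0.0632]
orientation: [1.0, 0.019, -0.0, -0.001]
force: [0.1, 0.2, -0.4]
finger_gap: -0.0003
grip_force: 0.0
t 16.55 tcp [ 0.629  -0.0785  0.0632] F [ 0.1  0.2 -0.4] xaxis yaw 0.0384
slide mm [-45.3   5.2   0.2]
```

```bash
python3 -m handwheel '[{"slide":[-6,0,0],"spin":0,"hand":0},{"slide":[-6,0,0],"spin":0,"hand":0},{"slide":[-6,0,0],"spin":0,"hand":0},{"slide":[-5,0,0],"spin":0,"hand":0},{"slide":[-5,0,0],"spin":0,"hand":0}]'
python3 -m handwheel '[{"slide":[-5,0,0],"spin":0,"hand":0},{"slide":[-4,0,0],"spin":0,"hand":0},{"slide":[-3,0,0],"spin":0,"hand":0},{"slide":[-2,0,0],"spin":0,"hand":0}]'
python3 -m handwheel '[{"slide":[-2,0,0],"spin":0,"hand":0},{"slide":[0,0,0],"spin":0,"hand":0}]'
python3 -c "
from h import *
go([*piv(17,43),.063])
f=viewer.grab_frame('top')
for n in ('top','scene'):
  f=viewer.grab_frame(n)
  for k in ['keeper_post']:
    for d in viewer.pinpoint(k,f)[:2]: print(n,k,round(d['confidence'],2),world(f,d['at']).round(3))
print(piv(0,46))"
```

```text
clock: 17.18
tool_pos: [0.6024, -0.0838, 0.064]
orientation: [1.0, 0.016, 0.001, -0.001]
force: [2.2, 1.8, -0.7]
finger_gap: -0.0004
grip_force: 1.1
clock: 17.68
tool_pos: [0.5867, -0.0859, 0.0631]
orientation: [1.0, 0.016, -0.0, 0.0]
force: [1.1, 0.7, -0.1]
finger_gap: -0.0
grip_force: 0.4
clock: 17.92
tool_pos: [0.5853, -0.0857, 0.0632]
orientation: [1.0, 0.016, -0.0, 0.0]
force: [1.0, -0.7, -0.0]
finger_gap: 0.0001
grip_force: 0.5
t 17.93 tcp [ 0.5853 -0.0857  0.0632] F [ 1.  -0.7 -0. ] xaxis yaw 0.0317
slide mm [-1.3 -0.3  0.2]
[ 0.56684786 -0.08298643]
```

Nearly at the stop. A few more gentle steps until the force rises.

```bash
python3 -m handwheel '[{"slide":[-2,0,0],"spin":0,"hand":0},{"slide":[0,0,0],"spin":0,"hand":0}]'|grep -E "tool|force"
python3 -m handwheel '[{"slide":[-2,0,0],"spin":0,"hand":0},{"slide":[0,0,0],"spin":0,"hand":0}]'|grep -E "tool|force"
python3 -m handwheel '[{"slide":[-1.5,0,0],"spin":0,"hand":0},{"slide":[0,0,0],"spin":0,"hand":0}]'|grep -E "tool|force"
```

```text
tool_pos: [0.585, -0.0857, 0.0635]
force: [5.4, -0.5, -3.9]
grip_force: 2.6
tool_pos: [0.5848, -0.0857, 0.0638]
force: [9.7, -0.5, -6.5]
grip_force: 3.9
tool_pos: [0.5847, -0.0858, 0.0641]
force: [11.2, -0.1, -7.8]
grip_force: 4.9
```

A firm stop at the expected closed position. Back off, lift clear and check.

```bash
python3 -m handwheel '[{"slide":[10,0,0],"spin":0,"hand":0},{"slide":[10,0,0],"spin":0,"hand":0},{"slide":[0,0,-40],"spin":0,"hand":0},{"slide":[0,0,-60],"spin":0,"hand":0},{"slide":[0,60,-30],"spin":0,"hand":0}]'
python3 -m handwheel '[{"slide":[0,60,0],"spin":0,"hand":0},{"slide":[0,60,0],"spin":0,"hand":0},{"slide":[0,40,0],"spin":0,"hand":0},{"slide":[0,0,0],"spin":0,"hand":0},{"slide":[0,0,0],"spin":0,"hand":0}]'
python3 -c "
from h import *
for n in ('top','scene'):
  f=viewer.grab_frame(n)
  if n=='top': cv2.imwrite('pics/t5.png',cv2.resize(f['color'][130:260,200:360,::-1],None,fx=4,fy=4,interpolation=2))
  for k in ['carrier','carrier_rear','carrier_front','pad','keeper_post','keeper_pivot','multimeter','solenoid','screwdriver','dish']:
    for d in viewer.pinpoint(k,f)[:1]:
      w=world(f,d['at']); print(n,k,round(d['confidence'],2),w.round(3))"
```

```text
clock: 19.55
tool_pos: [0.6046, -0.1329, 0.1954]
orientation: [1.0, 0.022, 0.003, -0.002]
force: [1.8, -0.5, 0.1]
finger_gap: -0.0002
grip_force: 0.0
clock: 20.18
tool_pos: [0.6066, -0.2991, 0.1907]
orientation: [1.0, 0.016, -0.001, -0.001]
force: [-0.5, 1.2, -0.5]
finger_gap: -0.0001
grip_force: 0.0
top carrier 0.94 [ 0.599 -0.054  0.028]
top carrier_rear 0.9 [ 0.537 -0.055  0.023]
top carrier_front 0.93 [ 0.666 -0.054  0.021]
top pad 0.84 [0.317 0.005 0.022]
top keeper_post 0.62 [ 0.566 -0.081  0.053]
top keeper_pivot 0.59 [ 0.571 -0.132  0.042]
top multimeter 0.83 [ 0.451  0.188 -0.002]
top solenoid 0.66 [ 0.663 -0.229 -0.   ]
top screwdriver 0.6 [ 0.494 -0.309  0.003]
top dish 0.68 [ 0.659  0.121 -0.002]
scene carrier 0.81 [ 0.595 -0.053  0.025]
scene carrier_rear 0.96 [ 0.738 -0.015  0.009]
scene carrier_front 0.91 [ 0.384 -0.016  0.005]
scene pad 0.8 [0.314 0.001 0.019]
scene keeper_post 0.7 [ 0.569 -0.081  0.054]
scene keeper_pivot 0.74 [ 0.567 -0.131  0.05 ]
scene multimeter 0.77 [ 0.452  0.188 -0.   ]
scene solenoid 0.96 [ 0.663 -0.228  0.001]
scene dish 0.73 [ 0.597 -0.052  0.024]
```

View pics/t5.png

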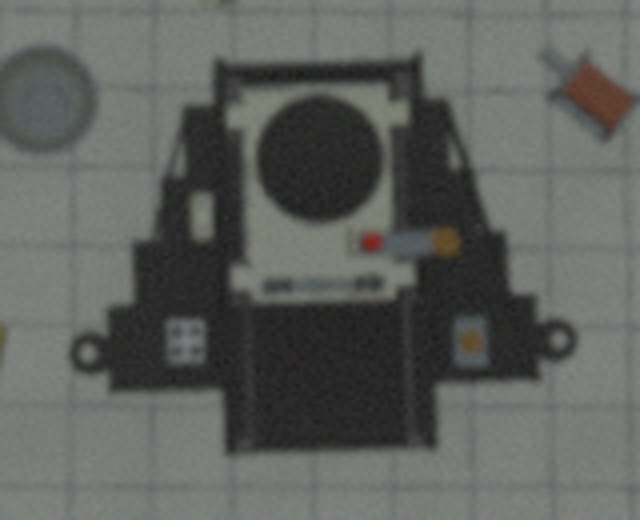

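The carrier is forward and down. The keeper lies straight across the pad, post at (371,242) and pivot at (445,241). The hand is clear and the loose things have not moved.

```bash
python3 -c "
from workcell import order
print(order.close_job())"
```

```text
the job is handed in; nothing more can be done
None
```

The carrier is seated in its notches, the keeper is closed against its stop across the pad, the hand is clear, and the job is handed in; no verdict was returned, but the final pictures show everything in place and the loose things where they were.

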